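# Slide a latched drive tray home

## Robot

A 6-joint arm with a two-finger parallel gripper is mounted at the origin on the work surface. World frame = base frame: x ahead of the robot, y to its left, z up, the work surface at z = 0. Lengths are in m, angles in rad, forces in N, time in s.
With the tool pointing down it reaches from about 0.25 to 0.775 m from the base axis. Payload 8.9 kg.
Tool frame: the origin (TCP) lies midway between the tips of the shut fingers; the grasp point (between the pads) lies 19 mm behind it; z points along the fingers, y is the direction in which the jaws open and shut (so a half turn about z gives the same grasp; the last joint's range is limited). The gripper opens to 85 mm and grips with 20 to 120 N. Pads are 22 mm wide; open, the fingers measure 114 mm over their backs; the gripper's body (76 mm by 85 mm) begins 54 mm behind the grasp point. The pads swing forward as they close: fully open they stand 13 mm farther back than shut.
Start: joints at [1.193, 0.291, -0.153, 1.127, 0, 1.431], TCP at [0.124, 0.51, 0.231] pointing down, gripper open.
Joint ranges: [-2.52, 2.52], [-0.91, 1.74], [-1.3, 1.37], [-1.96, 2.02], [-1.52, 1.47], [-3.14, 3.14]. Speed limits (rad/s): [2.22, 2.22, 2.79, 3.14, 3.14, 3.14].

## Interface

Orientations are given as a unit quaternion [x, y, z, w].
In Python, from rig import readout, grab_frame, camera_params, ticket, outline_of, landmark_of gives the robot as it stands.
- The arm moves only by the shell command python3 -m crank 'ROWS' [FORCE]. ROWS is JSON, a list of rows, each a list of 3 entries, a list of its own where there are three numbers: the shift along the world's x, y, z in m, then the turn, a rotation vector about the world's x, y, z in degrees, then the opening, from -1 (shut) to 1 (fully open). A call has 1 to 12 rows; each row shifts and turns the pose as measured when the row begins; what a row does not reach is not made up. A row lasts 1/10 s, in which the tool goes at most 50 mm and 8.59 degrees, less where a joint would pass 70% of its speed; a pose out of reach is approached as far as the arm can. A call is refused whole if a number of a shift passes 0.05 or a number of a turn 8.59, either way. A call with a gripper value outside its range is refused whole. The fingers move at their own pace and stop on an object; FORCE is the grip in N (left out, the last holds). Time passes only in rows, so rows that do not move let the fingers close. It gives the time, the measured TCP pose, the force and the opening at its end, in the units of the state.
- readout.get_obs(): the state, without advancing time (a new reading comes with each control period).
- grab_frame(name): name is "side" or "top" or "wrist"; returns the picture (480x640x3 uint8, red, green, blue); there is no depth.
- camera_params(name): a dict with "intrinsics" (3x3 intrinsics, pixels), "R" (3x3) and "t" (3): a world point X has camera coordinates R X + t. Camera axes: x right, y down, z forward; pixel columns grow to the right and rows downward; lengths in m; the calibration is good to about 2 mm. A picture is of the moment at which its call begins: read the wrist's pose just before it. camera_params takes no time and is no camera call; for the wrist camera it gives the pose at the moment of the call.
- ticket.job_done(): hands the job in, once; it reports no verdict.
Trained networks look in the newest picture that a camera, given by its name, has taken for a name from the list of things; names that differ only in an ending like _2 or _b are one class to them, and where a whole thing is asked for, a point or a joint stands for the part that bears it (a point fixed in the world has none). Each returns a list of dicts, best first, with "conf" (0 to 1); they miss things now and then, are a little off and sometimes report something else, mostly with a low value. They report only what shows in the picture. A call takes as long as a camera call.
- outline_of(camera, thing): "pixels" (480x640 bool, what is visible of it).
- landmark_of(camera, thing): "xyz" ([x, y, z] in m, in the coordinates of the camera as it stood for that picture, good to about 4 mm: a listed point, or the origin of a listed thing).
The state is a dict: "time_s": time; "q": joint angles; "joint_velocities": joint speeds; "joint_efforts": joint torques, N m; "eef_pos": TCP position; "orientation": TCP orientation; "contact_force": force on the tool from outside, world axes, zero at the start; "torque": the same for the moment, N m; "opening": finger opening in m.
Only numpy, scipy, OpenCV 4.12 (cv2) and the standard library are available. Lean on these libraries where they do the work, as an engineer would, in place of code of your own. Each camera call takes 0.05 s, during which the arm holds its last target. There are 200 camera calls.

## Task

Press the black lock button of the drive tray down and, keeping it held down, slide the tray along its rails fully home against the socket at the closed end of the metal bay. Then let go of the button so that it springs up and locks the tray there, and take the hand away. Push with the fingertips only; leave the bottle, the screwdriver and the bit case alone.

Things in the scene. Friction and masses are not known exactly. Their poses are not given: they have to be found in the camera images.
- bay: Steel drive bay, fixed to the bench, open at the top and at one end: 312 mm long (x), 126 mm wide (y), side walls 34 mm high. Origin on the bench surface, on the bay's centre line; x points along the rails from the open end (150 mm behind the origin) to the closed end (162 mm ahead), where a green circuit board 42 mm high carries a black socket, the tray's end stop; z up.
- tray (a joint): How far the drive tray has slid along the bay's +x, in m: 0 = drawn out, 0.088 = fully home against the socket. Starts anywhere in 0.002 to 0.03. Sliding friction about 1.5 N plus 4 N per m/s. With the button up, a tooth locks the tray in notches 8 mm apart with 2 mm play. At the start the tooth may be under a bar instead, the button half down; it then catches in the next notch.
- lip (a point): Middle of the top edge of an upright aluminium lip, 90 mm wide (bay y), 39 mm above the bench. It stands across the tray's aluminium deck (210 x 112 mm, top 17 mm above the bench), between the button and the dark disk drive (145 x 100 mm, top 41 mm up). The face towards the button is 26 mm ahead of the button's centre, so a fingertip on the button can push against it. Axes as the bay's.
- button_top (a point): Centre of the top face of the lock button, a black plastic pad with three grey ridges, 32 mm along the bay's x and 40 mm wide, on the bay's centre line; it rides on the tray. Its top is 29 mm above the bench when up and 23 mm when fully down. With the tray drawn out it lies 129 mm behind the bay's origin, with the tray home 41 mm behind. Axes as the bay's.
- button (a joint): How far the button is pressed down, in m: 0 = up (locked), 0.006 = fully down. It takes about 2.5 N to start and 5 N to hold fully down; the lock is free from about 0.0035 on. It springs up fully only where the tooth meets a notch; the last notch is met when the tray is within 1.8 mm of its end stop.
- bottle: White bottle with a red cap, 64 mm in diameter, 190 mm tall, standing beside the bay on its -y side. Origin at the centre of its underside. Leave it alone.
- screwdriver: Screwdriver 170 mm long lying close beside the bay on its +y side, along its own x, handle about 25 mm thick. Leave it alone.
- bit_case: Open red plastic bit case, 90 x 130 mm and 22 mm high (the bits rise to 32 mm), beyond the screwdriver on the bay's +y side. Origin at the centre of its underside. Leave it alone.

How it is judged:
By the outcome, as a careful person would: the job done as asked, in the order asked, and still so for the second after the job is handed in, with the robot touching nothing.
It also fails if it takes over 35 s, if anything falls off the work surface, if the arm or the gripper's body presses on something with over 40 N, if the wrist force passes 120 N, or if a joint passes its speed limit or range.

## Working session

There is one attempt and no reset: what is moved stays moved. The work goes in short steps, Python scripts to look and compute and a shell command to move; the robot and the scene stay as the last step left them, time stands still between calls to the robot, and variables do not carry over. Pictures are saved under pics/ and viewed, on a budget of 10 in all, crops included, one or two more only if the job needs it, and the job is handed in when it is done.

```bash
mkdir -p pics; cat > h.py <<'E'
import numpy as np, cv2
from rig import readout, grab_frame, camera_params, ticket, outline_of, landmark_of
def look(cam, things, save=None):
    P=camera_params(cam); im=grab_frame(cam); R=np.array(P["R"]); t=np.array(P["t"])
    if save: cv2.imwrite("pics/"+save, im[:,:,::-1])
    out={}
    for n in things:
        for d in landmark_of(cam,n)[:2]:
            X=R.T@(np.array(d["xyz"])-t); out.setdefault(n,[]).append(X)
            print(cam,n,round(d["conf"],2),X.round(4))
    return im,P,out
E
python3 - <<'E'
from h import *
for c in("top","side"): look(c,["bay","lip","button_top","bottle","screwdriver","bit_case"],c+"0.png")
o=readout.get_obs();print(o["time_s"],o["eef_pos"],o["orientation"],o["contact_force"],o["opening"])
E
```

```text
top bay 0.88 [ 0.5968  0.0445 -0.0042]
top lip 0.86 [0.5169 0.0843 0.0404]
top button_top 0.7 [0.4948 0.0941 0.0252]
top bottle 0.77 [ 0.4909 -0.1016 -0.0011]
top bottle 0.65 [ 0.6949  0.2393 -0.0024]
top screwdriver 0.77 [6.212e-01 1.341e-01 2.000e-04]
top bit_case 0.73 [ 0.6937  0.2395 -0.0037]
side bay 0.91 [ 0.5948  0.0422 -0.0025]
side lip 0.33 [ 0.4868 -0.0939  0.0016]
side button_top 0.87 [0.4932 0.0944 0.0282]
side bottle 0.59 [ 0.4887 -0.0963  0.001 ]
side screwdriver 0.96 [ 0.6199  0.1294 -0.002 ]
side bit_case 0.94 [ 0.6909  0.2411 -0.0026]
0.7 [0.12418614 0.51011996 0.23132796] [1.19131951e-01 9.92878430e-01 2.80669808e-05 1.02553480e-05] [ 0.98481604  0.4039988  -0.459993  ] 0.08538237233475648
```

View pics/top0.png

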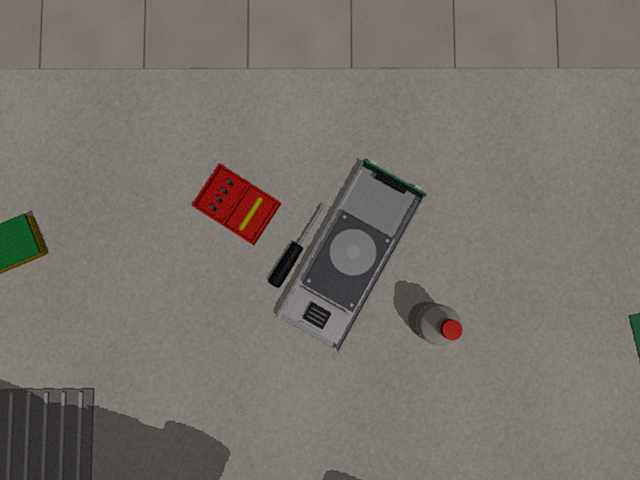

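View pics/side0.png

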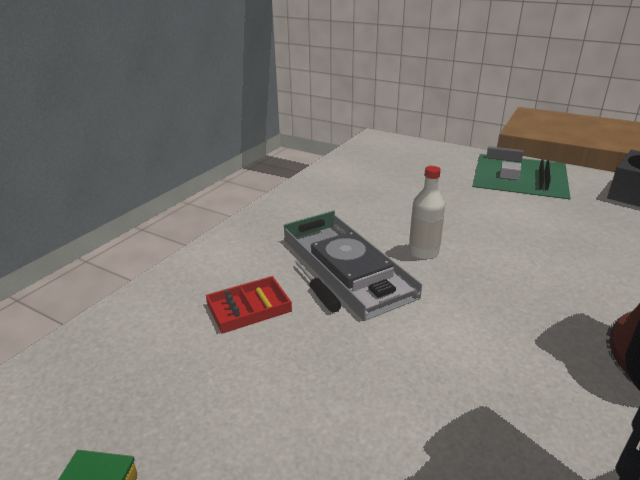

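The side and top views agree. The button is near (0.494, 0.094) and the bay axis runs at about -28°. In the top view the button is at px (317,315) and the open end is at (277,314)-(338,348). I'll move above it with the fingers shut.

```bash
python3 -m crank '[[[0.032,-0.035,-0.006],[0,0,-1.2],-1],[[0.032,-0.035,-0.006],[0,0,-1.2],-1],[[0.032,-0.035,-0.006],[0,0,-1.2],-1],[[0.032,-0.035,-0.006],[0,0,-1.2],-1],[[0.032,-0.035,-0.006],[0,0,-1.2],-1],[[0.032,-0.035,-0.006],[0,0,-1.2],-1],[[0.032,-0.035,-0.006],[0,0,-1.2],-1],[[0.032,-0.035,-0.006],[0,0,-1.2],-1],[[0.032,-0.035,-0.006],[0,0,-1.2],-1],[[0.032,-0.035,-0.006],[0,0,-1.2],-1],[[0.032,-0.035,-0.006],[0,0,-1.2],-1],[[0,0,0],[0,0,0],-1]]' 40
cat >> h.py <<'E'
def plane(px,P,z):
    K=np.array(P["intrinsics"]);R=np.array(P["R"]);t=np.array(P["t"])
    d=(R.T@np.linalg.inv(K)@np.c_[px,np.ones(len(px))].T).T; c=-R.T@t
    return c+d*((z-c[2])/d[:,2])[:,None]
E
python3 - <<'E'
from h import *
im,P,o=look("wrist",["bay","lip","button_top"],"w1.png")
im,P,o=look("top",["lip","button_top","bay"])
for n,z in(("bay",.034),("lip",.035),("button",.029)):
    for c in("wrist","top"):
        if c=="top": Q=P
        else: Q=camera_params("wrist")
        m=outline_of(c,n)
        if not m: continue
        ys,xs=np.nonzero(m[0]["pixels"]); X=plane(np.c_[xs,ys],Q,z)[:,:2]
        r=cv2.minAreaRect((X*1000).astype(np.float32)); print(n,c,m[0]["conf"],len(xs),r)
s=readout.get_obs();print(s["time_s"],s["eef_pos"],s["orientation"],s["contact_force"],s["opening"])
E
```

```text
time_s: 1.9
eef_pos: [0.4879, 0.1097, 0.1648]
orientation: [0.234, 0.972, 0.004, 0.004]
contact_force: [0.1, 0.6, -1.2]
opening: 0.0003
wrist lip 0.89 [0.5232 0.084  0.0399]
wrist button_top 0.74 [0.4978 0.0977 0.0298]
top lip 0.83 [0.5163 0.0848 0.0414]
top lip 0.51 [ 0.5939  0.0416 -0.0032]
top button_top 0.55 [0.4932 0.0934 0.0246]
top bay 0.79 [ 5.952e-01  4.470e-02 -5.000e-04]
bay wrist 0.61 20970 ((556.490478515625, 67.18876647949219), (128.2514190673828, 231.90017700195312), 60.77608871459961)
bay top 0.65 11664 ((607.1865234375, 34.81257629394531), (128.65562438964844, 314.4054870605469), 60.54823303222656)
lip wrist 0.62 14677 ((561.273681640625, 64.7178955078125), (106.23912048339844, 217.48756408691406), 60.91667556762695)
button wrist 0.73 1844 ((492.145263671875, 102.24211883544922), (40.05359649658203, 33.05118179321289), 63.089111328125)
2.6 [0.48438407 0.1140074  0.16546375] [0.23132898 0.97286254 0.00398291 0.00308449] [-0.57052302 -0.27292918 -0.10631805] -0.00015754508249373952
```

View pics/w1.png

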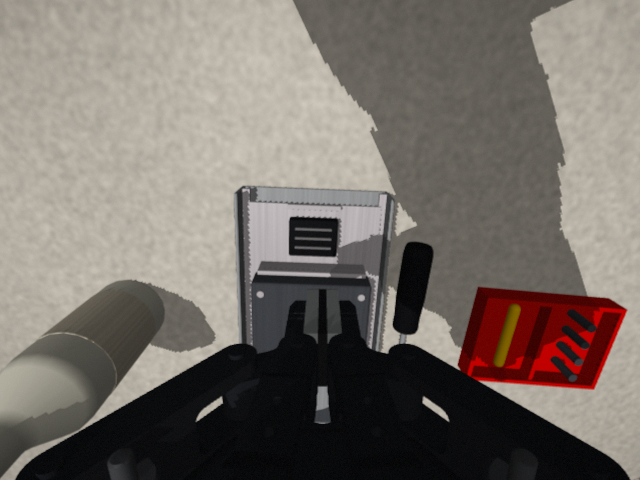

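The wrist view shows the button at px (314,237) and the lip at about (312,268). Nothing blocks the area around them. The arm was still settling during that look, so I'll correct the yaw, let it settle and measure again.

```bash
python3 -m crank '[[[0,0,-0.02],[0,0,-2.5],-1],[[0,0,-0.02],[0,0,0],-1],[[0,0,0],[0,0,0],-1],[[0,0,0],[0,0,0],-1],[[0,0,0],[0,0,0],-1]]'
python3 - <<'E'
from h import *
im,P,o=look("wrist",["lip","button_top"],"w2.png")
for n,z in(("button",.028),("bay",.034)):
    m=outline_of("wrist",n)
    if m:
        ys,xs=np.nonzero(m[0]["pixels"]); X=plane(np.c_[xs,ys],P,z)[:,:2]
        print(n,cv2.minAreaRect((X*1000).astype(np.float32)))
s=readout.get_obs();print(s["time_s"],s["eef_pos"],s["orientation"],s["contact_force"])
from scipy.spatial.transform import Rotation as Ro
print(Ro.from_quat(s["orientation"]).as_matrix().round(3))
u=np.array([np.cos(np.radians(-29.3)),np.sin(np.radians(-29.3)),0]); n=np.array([-u[1],u[0],0])
for k in o:
    d=o[k][0]-s["eef_pos"]; print(k,"along",d@u,"lateral",d@n,"z",d[2])
E
```

```text
time_s: 3.1
eef_pos: [0.4852, 0.1143, 0.1261]
orientation: [0.253, 0.967, 0.004, 0.004]
contact_force: [0.2, 0.8, 0.1]
opening: 0.0
wrist lip 0.83 [0.5224 0.0852 0.0389]
wrist button_top 0.9 [0.4984 0.0973 0.0282]
button ((495.9870300292969, 97.4738998413086), (39.606109619140625, 32.9315185546875), 60.42424774169922)
bay ((539.8223266601562, 72.34104919433594), (126.73790740966797, 188.35787963867188), 60.06678771972656)
3.35 [0.4853924  0.11432536 0.12604181] [0.25308542 0.96742352 0.00439118 0.00449669] [-0.75750342 -0.07958976 -0.34369577]
[[-0.872  0.49   0.011]
 [ 0.49   0.872  0.006]
 [-0.006  0.011 -1.   ]]
lip along 0.04655795041819863 lateral -0.007299691535664 z -0.08718359147959524
button_top along 0.019735356976996625 lateral -0.008491781710713554 z -0.09780514513725466
```

View pics/w2.png

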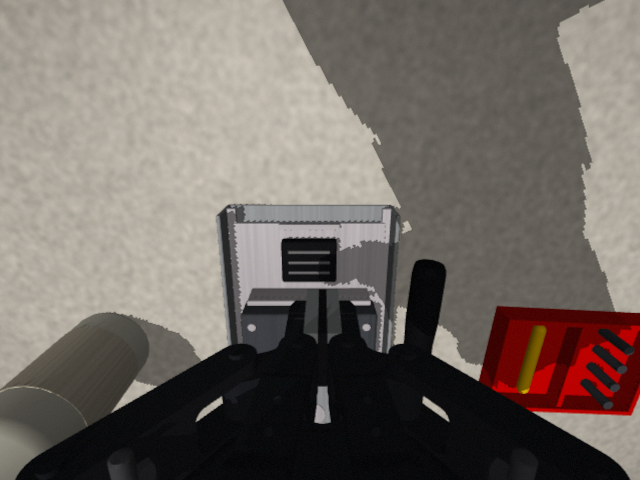

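Button position by outline and landmark agrees within 2-3 mm, at about (0.496, 0.0975). In the picture it is at px (309,260). I'll go above the point 11 mm ahead of the button centre, low.

```bash
python3 -m crank '[[[0.011,-0.011,-0.02],[0,0,0],-1],[[0.010,-0.010,-0.025],[0,0,0],-1],[[0,0,-0.025],[0,0,0],-1],[[0,0,-0.012],[0,0,0],-1],[[0,0,0],[0,0,0],-1],[[0,0,0],[0,0,0],-1],[[0,0,0],[0,0,0],-1]]'
python3 - <<'E'
from h import *
look("wrist",[],"w3.png"); look("side",["button_top","lip"],"s3.png")
a=cv2.imread("pics/w3.png")[150:450,150:470]; b=cv2.imread("pics/s3.png")[210:360,270:450]
cv2.imwrite("pics/c3.png",np.hstack([cv2.resize(a,(400,375)),cv2.resize(b,(400,375))]))
s=readout.get_obs();print(s["eef_pos"],s["contact_force"])
E
```

```text
time_s: 4.05
eef_pos: [0.5098, 0.0927, 0.0447]
orientation: [0.253, 0.967, 0.005, 0.007]
contact_force: [-0.4, 0.7, 1.0]
opening: 0.0004
side button_top 0.63 [0.4949 0.0925 0.0259]
side lip 0.92 [0.5202 0.0844 0.0422]
[0.50985264 0.09274231 0.0446384 ] [ 0.17664402 -0.40779462 -0.09221668]
```

View pics/c3.png

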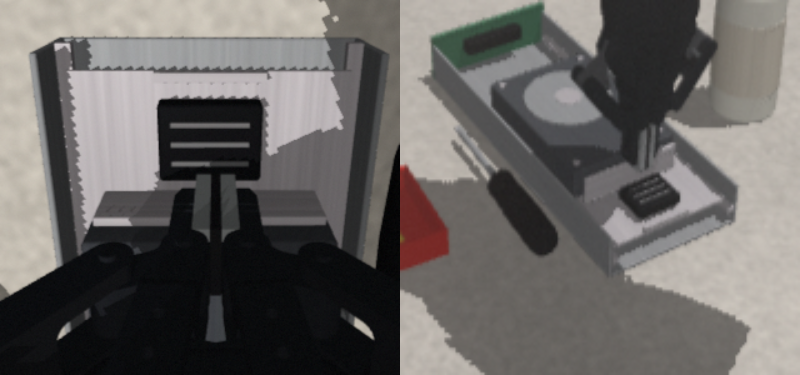

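The fingertips are just ahead of the button's front edge, close over the lip: crop left, tips at (215,185), lip edge at about row 195. The arm overshot about 3 mm along the bay, so I'll back off 6 mm, straighten it and descend.

```bash
python3 -m crank '[[[-0.005,0.003,0],[-0.3,0.9,0],-1],[[0,0,0],[0,0,0],-1],[[0,0,-0.008],[0,0,0],-1],[[0,0,-0.004],[0,0,0],-1],[[0,0,0],[0,0,0],-1]]'
python3 - <<'E'
from h import *
look("wrist",[],"w4.png"); look("side",[],"s4.png")
a=cv2.imread("pics/w4.png")[150:450,150:470]; b=cv2.imread("pics/s4.png")[210:360,270:450]
cv2.imwrite("pics/c4.png",np.hstack([cv2.resize(a,(400,375)),cv2.resize(b,(400,375))]))
s=readout.get_obs();print(s["time_s"],s["eef_pos"],s["orientation"],s["contact_force"])
E
```

```text
time_s: 4.75
eef_pos: [0.5048, 0.0963, 0.0324]
orientation: [0.253, 0.968, 0.001, 0.001]
contact_force: [-1.4, -0.8, -0.3]
opening: 0.0001
4.85 [0.50500077 0.09626861 0.03278594] [2.52621933e-01 9.67564380e-01 7.24078761e-04 8.97428925e-04] [-0.17624116  0.19633428 -0.15798547]
```

View pics/c4.png

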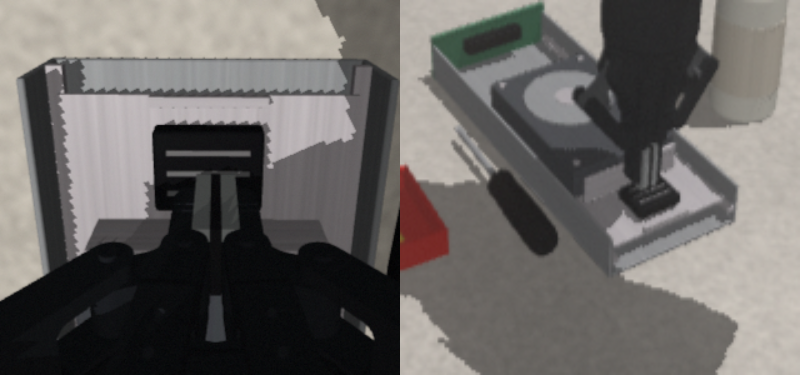

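The tips are now over the front half of the button, behind the lip: crop left, tips at (215,185) on a pad spanning rows 125-210. I'll press.

```bash
python3 -m crank '[[[0,0,-0.004],[0,0,0],-1],[[0,0,-0.003],[0,0,0],-1],[[0,0,-0.003],[0,0,0],-1]]'; python3 -m crank '[[[0,0,-0.002],[0,0,0],-1],[[0,0,-0.002],[0,0,0],-1]]'
```

```text
time_s: 5.15
eef_pos: [0.5055, 0.0962, 0.0228]
orientation: [0.253, 0.968, 0.001, 0.001]
contact_force: [-1.9, -0.3, 18.3]
opening: -0.0003
time_s: 5.35
eef_pos: [0.5091, 0.0945, 0.0225]
orientation: [0.253, 0.967, -0.0, 0.005]
contact_force: [-5.2, -6.0, 34.1]
opening: 0.0002
```

```bash
python3 -m crank '[[[0.003,-0.0017,-0.0005],[0,0,0],-1],[[0.004,-0.0022,-0.0005],[0,0,0],-1],[[0.005,-0.0028,-0.001],[0,0,0],-1]]'
```

```text
time_s: 5.65
eef_pos: [0.5222, 0.0869, 0.0228]
orientation: [0.253, 0.967, -0.001, 0.007]
contact_force: [-3.2, -1.7, 17.3]
opening: -0.0002
```

```bash
python3 -m crank '[[[0.006,-0.0034,-0.001],[0,0,0],-1],[[0.006,-0.0034,-0.001],[0,0,0],-1],[[0.005,-0.0028,-0.001],[0,0,0],-1]]'
python3 - <<'E'
from h import *
look("side",["button_top","lip"],"s5.png")
b=cv2.imread("pics/s5.png")[210:360,270:450]; cv2.imwrite("pics/c5.png",cv2.resize(b,(600,500),interpolation=cv2.INTER_CUBIC))
s=readout.get_obs();print(s["time_s"],s["eef_pos"],s["contact_force"])
E
```

```text
time_s: 5.95
eef_pos: [0.5422, 0.0756, 0.0229]
orientation: [0.253, 0.967, -0.001, 0.01]
contact_force: [-4.2, -2.0, 14.5]
opening: -0.0001
side button_top 0.5 [0.5309 0.0712 0.0239]
side lip 0.76 [0.5558 0.0631 0.0407]
6.1 [0.54294414 0.07517809 0.02297496] [-1.2905166  -3.53648006 14.34161518]
```

View pics/c5.png

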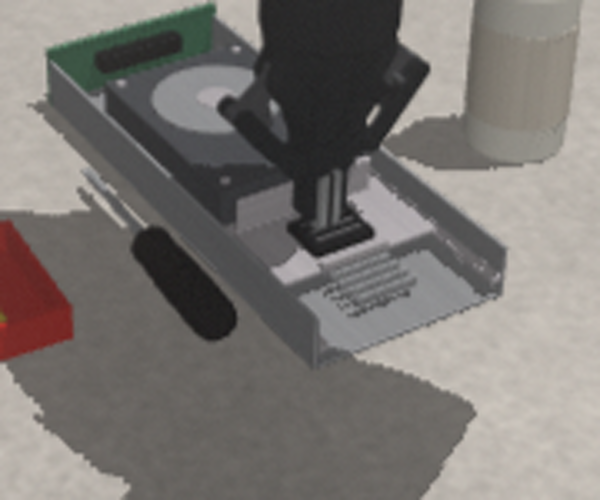

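The tray is sliding with the button down: the notch strip shows behind it and the drive has moved towards the socket. I'll continue and also correct the small tilt.

```bash
python3 -m crank '[[[0.005,-0.0028,-0.001],[0.1,0.3,0],-1],[[0.006,-0.0034,-0.001],[0.1,0.3,0],-1],[[0.006,-0.0034,-0.001],[0.1,0.3,0],-1],[[0.005,-0.0028,-0.001],[0.1,0.3,0],-1]]'; python3 -m crank '[[[0.004,-0.0022,-0.001],[0,0.2,0],-1],[[0.003,-0.0017,-0.001],[0,0.2,0],-1]]'
```

```text
time_s: 6.5
eef_pos: [0.5679, 0.061, 0.0229]
orientation: [0.254, 0.967, -0.002, 0.003]
contact_force: [-3.3, -1.6, 15.1]
opening: 0.0002
time_s: 6.7
eef_pos: [0.5715, 0.059, 0.0224]
orientation: [0.253, 0.967, -0.001, -0.005]
contact_force: [-18.5, 8.7, 33.1]
opening: 0.0001
```

About 20 N along the rails now, so it looks like the end stop. I'll push once more to confirm it stalls.

```bash
python3 -m crank '[[[0.003,-0.0017,-0.0005],[0,-0.3,0],-1],[[0.003,-0.0017,-0.0005],[0,0,0],-1],[[0.003,-0.0017,-0.0005],[0,0,0],-1]]'
python3 - <<'E'
from h import *
look("side",["button_top"],"s6.png");look("top",["button_top","lip","bay"])
b=cv2.imread("pics/s6.png")[210:360,270:450]; cv2.imwrite("pics/c6.png",cv2.resize(b,(600,500),interpolation=cv2.INTER_CUBIC))
s=readout.get_obs();print(s["time_s"],s["eef_pos"],s["orientation"],s["contact_force"])
E
```

```text
time_s: 7.0
eef_pos: [0.5737, 0.0579, 0.0227]
orientation: [0.252, 0.968, 0.002, -0.009]
contact_force: [-9.9, 4.7, 17.8]
opening: -0.0002
side button_top 0.68 [0.5577 0.0571 0.0226]
side button_top 0.56 [ 0.5971  0.0395 -0.0023]
7.3 [0.57397236 0.05779981 0.02269719] [ 0.25212115  0.96765865  0.00197098 -0.00823301] [-10.47905142   5.37555624  16.66604422]
```

View pics/c6.png

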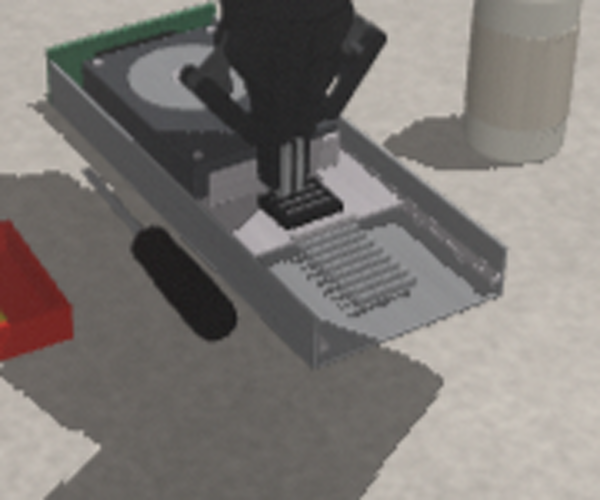

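The drive appears to be up against the socket, with the socket hidden behind it and the whole notch strip visible. One firmer push, with the tilt corrected, will confirm it.

```bash
python3 -m crank '[[[0.004,-0.0022,-0.0005],[0,-0.4,0],-1],[[0.005,-0.0028,-0.0005],[0,-0.4,0],-1]]';  python3 -m crank '[[[0.005,-0.0028,-0.0005],[0,0,0],-1],[[0.005,-0.0028,-0.0005],[0,0,0],-1]]'
```

```text
time_s: 7.5
eef_pos: [0.5747, 0.0575, 0.0225]
orientation: [0.251, 0.968, 0.006, -0.009]
contact_force: [-26.1, 14.2, 38.9]
opening: -0.0
time_s: 7.7
eef_pos: [0.5744, 0.0575, 0.0226]
orientation: [0.249, 0.968, 0.009, -0.019]
contact_force: [-21.7, 10.8, 29.1]
opening: 0.0001
```

It stalled at about 25-30 N, so the tray is home. I'll release straight up, button first, then retreat.

```bash
python3 -m crank '[[[0,0,0.001],[0,0,0],-1],[[0,0,0.003],[0,0,0],-1],[[0,0,0.004],[0,0,0],-1],[[0,0,0.006],[0,0,0],-1]]'; python3 -m crank '[[[-0.002,0.001,0.008],[0,0,0],-1],[[0,0,0.02],[0,0,0],-1],[[0,0,0.03],[0,0,0],-1],[[0,0,0.03],[0,0,0],-1],[[-0.03,0.02,0.03],[0,0,0],-1],[[-0.03,0.02,0.03],[0,0,0],-1],[[-0.03,0.02,0.03],[0,0,0],-1],[[0,0,0],[0,0,0],-1],[[0,0,0],[0,0,0],-1],[[0,0,0],[0,0,0],-1]]'
python3 - <<'E'
from h import *
im,P,o=look("wrist",["lip","button_top"],"w7.png");look("side",["button_top","lip"],"s7.png");look("top",["button_top","bay"],"t7.png")
a=cv2.imread("pics/w7.png"); b=cv2.imread("pics/s7.png")[210:360,270:450]
cv2.imwrite("pics/c7.png",np.hstack([cv2.resize(a,(400,375)),cv2.resize(b,(400,375))]))
s=readout.get_obs();print(s["time_s"],s["eef_pos"],s["contact_force"])
E
```

```text
time_s: 8.1
eef_pos: [0.5733, 0.0581, 0.0368]
orientation: [0.248, 0.968, 0.009, -0.02]
contact_force: [-0.2, 0.1, 0.0]
opening: -0.0003
time_s: 9.1
eef_pos: [0.4779, 0.12, 0.2245]
orientation: [0.25, 0.968, 0.01, -0.018]
contact_force: [-0.5, -0.4, -0.4]
opening: -0.0003
wrist button_top 0.63 [0.5605 0.0598 0.0289]
side button_top 0.78 [0.5565 0.0578 0.0276]
side button_top 0.71 [ 0.5963  0.0443 -0.0033]
side lip 0.65 [0.5823 0.05   0.0407]
top button_top 0.87 [0.5576 0.0584 0.0249]
top bay 0.75 [ 0.5951  0.0435 -0.0012]
top bay 0.71 [0.5581 0.0596 0.0248]
9.55 [0.47754857 0.11999672 0.22412976] [-0.19997259 -0.89020709 -0.0161934 ]
```

View pics/c7.png

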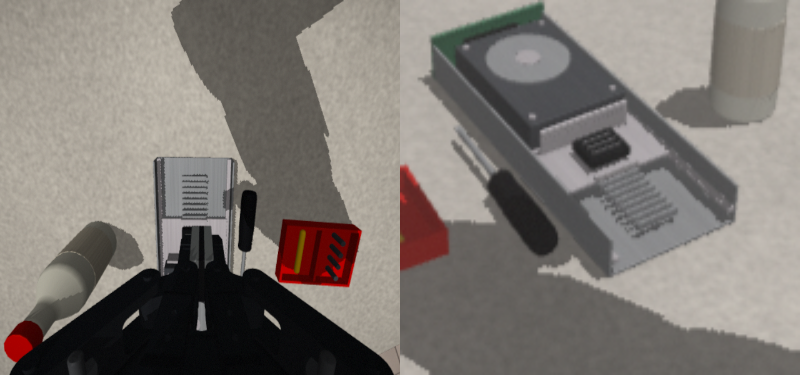

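The last view shows the button standing clear of the deck (right crop, (600,148)). The side camera puts its top at z 0.0276, against about 0.023 while pressed. It lies 40-41 mm behind the bay origin, where 41 is expected with the tray home. The other objects look unmoved and the wrist force is about zero, so I'm handing in.

```bash
python3 -c "
from rig import ticket; print(ticket.job_done())"
```

```text
the job is handed in; nothing more can be done
None
```

The tray is home against the socket and the button has come up, so the tray should be locked. I handed the job in at about 9.6 s. I pressed the button with the shut fingertips, pushed against the lip to slide the tray in, let the button go straight up and took the hand away.

**Tray home:** it stopped moving under a push of about 25–30 N. Afterwards the side camera put the button 41 mm behind the bay origin and the top camera 40 mm; 41 mm is expected when home.

**Button up:** its top measured 28–29 mm above the bench in the side and wrist cameras, against about 23 mm while pressed. The top camera said 25 mm, but it gave the same low value at the start, so I did not rely on it. I did not tug the tray to test the lock.

**Rest of the scene:** the bottle, screwdriver and bit case look unmoved in the pictures, and the wrist force was close to zero after the hand was clear. The highest force I read was about 50 N, at the fingertips.

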